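Load the rollers onto the bench machine's shaft and cap it

ROBOT

A 6-joint arm with a two-finger parallel gripper is mounted at the origin on the work surface. World frame = base frame: x ahead of the robot, y to its left, z up, the work surface at z = 0. Lengths are in m, angles in rad, forces in N, time in s.
With the tool pointing down it reaches from about 0.375 to 0.825 m from the base axis. Payload 5.5 kg.
Tool frame: the origin (TCP) lies midway between the tips of the shut fingers; the grasp point (between the pads) lies ctrl.pinch_z behind it (ctrl.pinch_z is the distance from the TCP to the grasp point, in m); z points along the fingers, y is the line along which they close (so a half turn about z gives the same grasp; the last joint's range is limited). The gripper opens to 85 mm and grips with 20 to 120 N. Pads are 22 mm wide; open, the fingers measure 114 mm over their backs; the gripper's body (76 mm by 85 mm) begins 54 mm behind the grasp point. The pads swing forward as they close: fully open they stand 13 mm farther back than shut.
Start: joints at [1.247, 0.314, -0.047, 1.21, 0, 1.571], TCP at [0.191, 0.569, 0.231] pointing down, gripper open.
Joint ranges: [-2.67, 2.67], [-0.69, 1.73], [-1.03, 1.25], [-2.08, 2.16], [-1.42, 1.45], [-3.14, 3.14]. Speed limits (rad/s): [2.39, 2.39, 3.01, 3.14, 3.14, 3.14].

INTERFACE

Orientations are given as a unit quaternion [w, x, y, z].
In Python, from rig import ctrl gives the robot as it stands. The module is installed in compiled form; this text tells all that it offers.
- The arm moves only by the tool arm_command, never from a script. Its arguments are lists of equal length, an entry for each row: "translation": the shift along the tool's x, y, z in m, a list of three; "turn": the turn, a rotation vector about the tool's x, y, z in rad, a list of three; "jaw": the finger opening in m, from 0 to 0.0854. A call has 1 to 5 rows; each row is the pose to reach, as a shift and turn from the pose commanded when the call began, along the tool's axes at that moment; what a row does not reach only later rows make up. A row lasts 1/10 s, in which the tool goes at most 50 mm and 8.59 degrees, less where a joint would pass 70% of its speed; a pose out of reach is approached as far as the arm can. A call with a gripper value outside its range is refused whole. The fingers move at their own pace and stop on an object; "force" is the grip in N (left out, the last holds). Time passes only in rows, so rows that repeat a pose let the fingers close. It gives the time, the measured TCP pose, the force, the opening and the grip force at its end, in the units of the state.
- ctrl.state(): the state, without advancing time (a new reading comes with each control period).
- ctrl.capture(name): name is "side" or "top" or "wrist"; returns a dict with "pixels" (384x512x3 uint8, red, green, blue), "mtx" (3x3 intrinsics, pixels), "view" (4x4, takes a point from world to camera coordinates); the wrist camera has in their place "mount" (4x4, takes a point from camera to tool coordinates, whose origin is the TCP and whose axes are the flange's). Camera axes: x right, y up, looking along -z (the intrinsics and any distortion apply to the point x, -y, -z); pixel columns grow to the right and rows downward; lengths in m; the calibration is good to about 2 mm. A picture is of the moment at which its call begins: read the wrist's pose just before it. There is no depth.
- ctrl.hand_in(): hands the job in; it is judged then, once.
The state is a dict: "clock": time; "qpos": joint angles; "dq": joint speeds; "tau": joint torques, N m; "position": TCP position; "orientation": TCP orientation; "force": force on the tool from outside, world axes, zero at the start; "wrist_torque": the same for the moment, N m; "gripper_width": finger opening in m; "grip_force": force on a finger pad.
Only numpy, scipy, OpenCV 4.12 (cv2) and the standard library are available. Lean on these libraries where they do the work, as an engineer would, in place of code of your own. Each camera call takes 0.05 s, during which the arm holds its last target. There are 200 camera calls.

TASK

Fit out the roller machine's horizontal shaft: slide the large roller all the way on until it sits against the shoulder, then the small roller up against the large one, and finally push the end cap, open end first, over the end of the shaft until it meets the small roller. All three must end pushed up close with no gaps, let go and at rest, and the jar, bowl and spatula must stay where they are.

Things in the scene. Friction and masses are not known exactly. Their poses are not given: they have to be found in the camera images.
- machine: White bench roller machine, fixed, 170 x 120 x 215 mm high (x, y, z); origin: centre of its underside, on the table. From the middle of its -y face (at y = -60 mm) a shaft points level along its own -y, axis 105 mm above the table. Along the top of this face a brow overhangs 22 mm, its underside 88 mm above the shaft axis: the hand must lean away from the face to bring parts home.
- shoulder (a point): On the shaft axis, in the outer face of the shoulder (diameter 26 mm, 20 mm long) at the shaft's root: here the shaft proper begins and the large roller comes to rest. It lies at machine y = -80 mm; axes as the machine's. The shaft is steel, diameter 12 mm.
- shaft_tip (a point): On the shaft axis, at the very tip: 90 mm from the shoulder along the machine's -y; axes as the machine's. The last 6 mm of the shaft taper to diameter 6 mm.
- large_roller: White plastic roller, diameter 56 mm, 28 mm long, through-hole 16 mm, about 120 g. Origin: its middle; the hole runs along its own y, level, 55 mm above the table. It lies loose on a stand: two ribs parallel to the hole bear it from beneath, reaching 18 mm either side of the middle; the flanks are free for fingers down to the stand's 75 x 55 mm base, 6 mm thick.
- small_roller: White plastic roller, diameter 40 mm, 24 mm long, through-hole 16 mm, about 60 g. Origin: its middle; the hole runs along its own y, level, 55 mm above the table. On a like stand, ribs reaching 14 mm either side of the middle.
- end_cap: Plain steel cup-shaped cylinder, diameter 34 mm, 46 mm long, about 100 g; blind bore 15 mm wide, 42 mm deep, open at its own +y end. Origin: its middle; bore along its own y, level, 55 mm above the table. On a like stand, ribs reaching 13 mm either side. At the start the +y ends of all three parts point the machine's +y way within 0.6 rad: the way they are to be pushed.
- jar: Bystander: closed glass jar, diameter 70 mm, 110 mm high; origin: centre of its underside.
- bowl: Bystander: open steel bowl, diameter 100 mm, 45 mm high; origin: centre of its underside.
- spatula: Bystander: spatula lying on the table beyond the stands, 280 mm long along its own x, origin under its middle.
Mind the look-alikes: they are no part of the job. What is shaped like the small_roller but red or yellow is not meant.

How it is judged:
On the way, in this order (a step that is already met when the one before it is completed fails the run):
1. the large roller is on the shaft against the shoulder and let go (y of large_roller in the frame of shoulder between -0.02 and -0.008 m and x of large_roller in the frame of shoulder between -0.006 and 0.006 m and z of large_roller in the frame of shoulder between -0.007 and 0.006 m and angle between the y axis of large_roller and the y axis of machine, either way round below 0.15 rad and contact force between the fingers and large_roller below 0.1 N), for 0.2 s.
2. the small roller is on the shaft against the large roller and let go (y of large_roller in the frame of shoulder between -0.02 and -0.008 m and x of large_roller in the frame of shoulder between -0.006 and 0.006 m and z of large_roller in the frame of shoulder between -0.007 and 0.006 m and angle between the y axis of each of large_roller, small_roller and the y axis of machine, either way round below 0.15 rad and y of small_roller in the frame of shoulder between -0.048 and -0.032 m and x of small_roller in the frame of shoulder between -0.006 and 0.006 m and z of small_roller in the frame of shoulder between -0.007 and 0.006 m and contact force between the fingers and small_roller below 0.1 N), for 0.2 s.
At the end, for the whole second after the job is handed in: Large roller's middle 14 mm (within 4), small roller's middle 40 mm (within 5) and end cap's middle 75 mm (within 5) out from the shoulder along the shaft; each within 6 mm of the shaft axis sideways and about 6 mm in height, axis parallel to the shaft within 0.15 rad, all let go and at rest (y of large_roller in the frame of shoulder between -0.018 and -0.01 m and x of large_roller in the frame of shoulder between -0.006 and 0.006 m and z of large_roller in the frame of shoulder between -0.007 and 0.006 m and angle between the y axis of each of large_roller, small_roller, end_cap and the y axis of machine, either way round below 0.15 rad and y of small_roller in the frame of shoulder between -0.045 and -0.035 m and x of small_roller in the frame of shoulder between -0.006 and 0.006 m and z of small_roller in the frame of shoulder between -0.007 and 0.006 m and y of end_cap in the frame of shoulder between -0.08 and -0.07 m and x of end_cap in the frame of shoulder between -0.006 and 0.006 m and z of end_cap in the frame of shoulder between -0.007 and 0.006 m and linear speed of each of large_roller, small_roller, end_cap below 0.02 m/s); the robot touches nothing.
It fails at once if the jar is shifted by more than 30 mm (distance of jar from where it was at the start of the episode above 0.03 m).
It fails at once if the bowl is shifted by more than 30 mm (distance of bowl from where it was at the start of the episode above 0.03 m).
It fails at once if the spatula is shifted by more than 30 mm (distance of spatula from where it was at the start of the episode above 0.03 m).
It also fails if it takes over 72 s, if anything falls off the work surface, if the arm or the gripper's body presses on something with over 40 N, if the wrist force passes 120 N, or if a joint passes its speed limit or range.

## Working session

There is one attempt and no reset: what is moved stays moved. The work goes in short steps, Python scripts to look and compute and a tool call to move; the robot and the scene stay as the last step left them, time stands still between calls to the robot, and variables do not carry over. Pictures are saved under pics/ and viewed, at most 10 in all, crops included, and the job is handed in when it is done.

Besides the shell and the picture viewer there is one more tool, called after "Call:" as name(argument=value, ...), one argument or row to a line, values as JSON. arm_command: Moves the arm, as the interface text tells. Its arguments: {"type":"object","properties":{"translation":{"type":"array"},"turn":{"type":"array"},"jaw":{"type":"array"},"force":{"type":"number"}},"required":["translation","turn","jaw"]}

```bash
mkdir -p pics; python3 - <<'E'
from rig import ctrl
import cv2,numpy as np,pickle
s=ctrl.state();print({k:np.round(v,3).tolist() for k,v in s.items()},ctrl.pinch_z)
d={}
for n in("side","top"):
    c=ctrl.capture(n);d[n]=c;print(n,{k:np.round(v,4).tolist() for k,v in c.items() if k!='pixels'})
pickle.dump(d,open('cap0.pkl','wb'))
for n in d: cv2.imwrite(f'pics/{n}0.png',cv2.resize(d[n]['pixels'][:,:,::-1],(800,600),interpolation=cv2.INTER_CUBIC))
E
```

```text
{'clock': 0.0, 'qpos': [1.247, 0.314, -0.048, 1.21, -0.0, 1.571], 'dq': [0.0, -0.0, 0.0, -0.001, -0.0, 0.001], 'tau': [0.0, -53.959, 33.975, 0.019, 0.0, -0.0], 'position': [0.191, 0.568, 0.23], 'orientation': [-0.0, 0.161, 0.987, -0.001], 'force': [1.187, 0.708, -0.537], 'wrist_torque': [0.014, 0.019, -0.018], 'grip_force': 0.0, 'gripper_width': 0.086} 0.0187
side {'mtx': [[382.0612, 0.0, 254.5112], [0.0, 382.0612, 187.4391], [0.0, 0.0, 1.0]], 'view': [[0.9965, -0.0814, -0.0208, -0.6026], [0.0708, 0.6817, 0.7282, -0.1181], [-0.0451, -0.7271, 0.685, -0.9119], [0.0, 0.0, 0.0, 1.0]]}
top {'mtx': [[481.6024, 0.0, 250.5047], [0.0, 481.6024, 192.8226], [0.0, 0.0, 1.0]], 'view': [[0.0165, -0.9994, 0.0299, -0.0204], [0.991, 0.0203, 0.1321, -0.6008], [-0.1326, 0.0275, 0.9908, -1.0221], [0.0, 0.0, 0.0, 1.0]]}
```

View pics/side0.png

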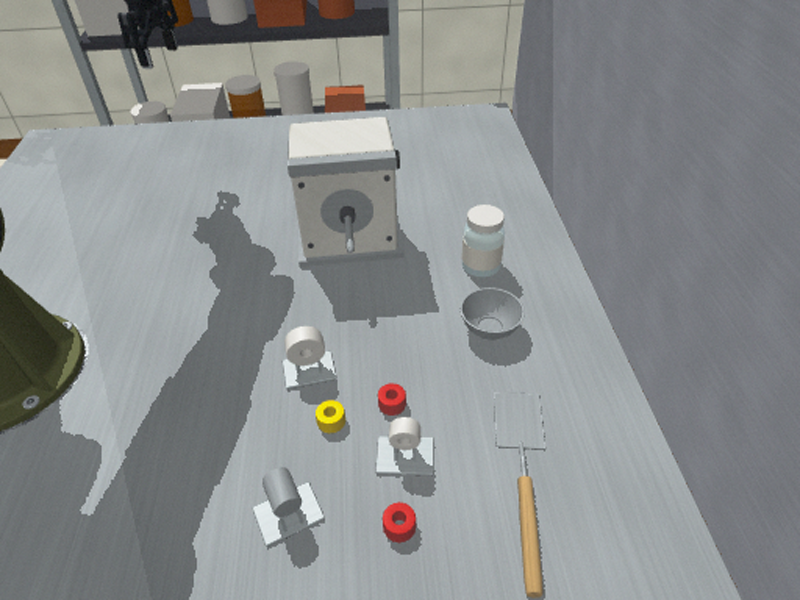

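View pics/top0.png

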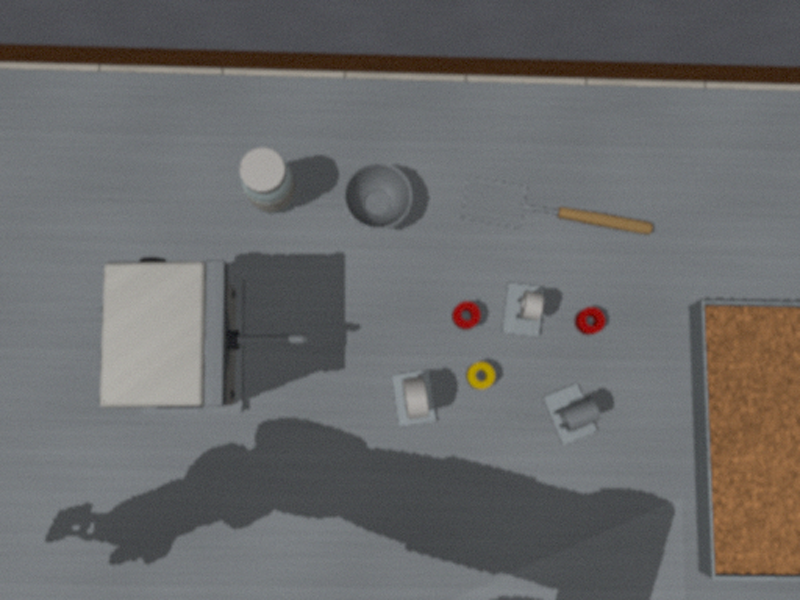

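The side view shows the machine with its shaft tip at about (350,247). It also shows the large roller at (304,346), the cap at (282,492), the white small roller at (404,433), red rings at (391,399) and (399,522), and a yellow ring at (330,416). In the top view the tip is at (302,339), the large roller at (417,397), the white small roller at (533,305) and the cap at (580,413).

The small-roller candidates in the top view are white (533,305), red (466,315), red (590,320) and yellow (481,375). The white one on a stand fits the description. I'll confirm it in a crop.

```bash
cat > h.py <<'E'
import numpy as np,cv2,pickle
from scipy.spatial.transform import Rotation as R
def rays(c,uv):
    V=c['view'];uv=np.atleast_2d(np.float64(uv));p=np.c_[uv,np.ones(len(uv))]@np.linalg.inv(c['mtx']).T
    return -V[:3,:3].T@V[:3,3],(p*[1,-1,-1])@V[:3,:3]
def onplane(c,uv,z):
    o,d=rays(c,uv);return o+d*((z-o[2])/d[:,2])[:,None]
def tri(c1,u1,c2,u2):
    o1,d1=rays(c1,u1);o2,d2=rays(c2,u2);A=0;b=0
    for o,d in((o1,d1[0]),(o2,d2[0])):
        d=d/np.linalg.norm(d);P=np.eye(3)-np.outer(d,d);A=A+P;b=b+P@o
    return np.linalg.solve(A,b)
def wrist(ctrl):
    s=ctrl.state();c=ctrl.capture('wrist');q=s['orientation'];T=np.eye(4)
    T[:3,:3]=R.from_quat([*q[1:],q[0]]).as_matrix();T[:3,3]=s['position']
    c['view']=np.linalg.inv(T@c['mount']);return c
E
python3 - <<'E'
from h import *
d=pickle.load(open('cap0.pkl','rb'));S,T=d['side'],d['top'];k=1/1.5625
f=lambda *a:np.array(a)*k
print('tip',tri(S,f(350,248),T,f(303,339)))
print('LR',tri(S,f(304,346),T,f(417,397)));print('SR',tri(S,f(404,433),T,f(533,305)));print('cap',tri(S,f(282,492),T,f(580,413)))
print('shaft dir',onplane(T,[f(240,337)[:],f(303,339)],.105))
print('mach top',onplane(T,[f(105,263),f(102,405),f(225,262),f(222,405)],.215))
hsv=cv2.cvtColor(T['pixels'],cv2.COLOR_RGB2HSV)
m=((hsv[...,2]>140)&(hsv[...,1]<60)).astype(np.uint8)
for c in cv2.findContours(m,0,2)[0]:
    if cv2.contourArea(c)>100:
        r=cv2.minAreaRect(c);w=onplane(T,cv2.boxPoints(r),.006)
        if 240<r[0][0]<400 and r[0][1]>150:print(np.round(r[0],1),np.round(r[1],1),r[2],np.round(w[:,:2],3).tolist(),w.mean(0))
a=cv2.resize(T['pixels'][160:300,240:400,::-1],None,fx=5,fy=5,interpolation=cv2.INTER_CUBIC)[:600,:800]
cv2.imwrite('pics/crop1.png',a)
E
```

```text
tip [0.54012046 0.10756035 0.10616975]
LR [ 0.46695141 -0.04622704  0.05492133]
SR [ 0.59734113 -0.2068531   0.05614006]
cap [ 0.44864976 -0.27150668  0.0531483 ]
shaft dir [[0.54116355 0.1899043  0.105     ]
 [0.54010282 0.10765112 0.105     ]]
mach top [[0.61600876 0.33197605 0.215     ]
 [0.4512868  0.32444486 0.215     ]
 [0.6202875  0.19233679 0.215     ]
 [0.45352016 0.18816018 0.215     ]]
[266.5 256. ] [16. 13.] 90.0 [[0.481, -0.034], [0.482, -0.063], [0.446, -0.063], [0.446, -0.034]] [ 0.4636149  -0.04844969  0.006     ]
[360.1 254. ] [ 8.1 21.5] 66.03750610351562 [[0.47, -0.234], [0.49, -0.279], [0.474, -0.286], [0.453, -0.241]] [ 0.47166911 -0.25972833  0.006     ]
[263.5 254.5] [31.9 21.6] 77.90524291992188 [[0.496, -0.01], [0.507, -0.057], [0.438, -0.073], [0.427, -0.026]] [ 0.46694382 -0.04167004  0.006     ]
[332.4 197.5] [17.3 30.1] 4.39870548248291 [[0.565, -0.175], [0.635, -0.181], [0.632, -0.221], [0.563, -0.215]] [ 0.59892537 -0.19777299  0.006     ]
```

View pics/crop1.png

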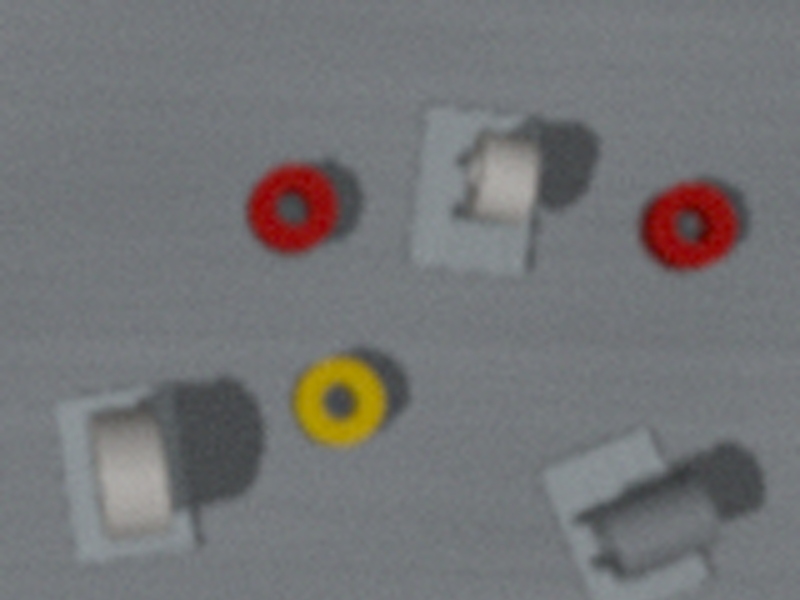

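The crop confirms the white small roller on its stand at about (505,178). The red and yellow rings lie flat on the table and have no stand. Next I move above the large roller.

```bash
cat >> h.py <<'E'
def back(w):
    L=76;return .001*L*(1-np.sqrt(1-(w*500/L)**2))
def goto(ctrl,P,yaw,lean,w,up=0,off=0):
    """tool-frame move bringing the grasp point to P (world), off = shift along part y', up = retreat along tool"""
    s=ctrl.state();q=s['orientation'];R0=R.from_quat([*q[1:],q[0]]).as_matrix()
    c,n=np.cos(yaw),np.sin(yaw);y=np.array([c,n,0]);yp=np.array([-n,c,0])
    z=np.array([0,0,-np.cos(lean)])+np.sin(lean)*yp;R1=np.c_[np.cross(y,z),y,z]
    t=np.array(P)+off*yp+z*(ctrl.pinch_z+back(w)-up)
    print('t',np.round(s['clock'],2),'trans',np.round(R0.T@(t-s['position']),4).tolist(),'turn',np.round(R.from_matrix(R0.T@R1).as_rotvec(),4).tolist(),'w',round(s['gripper_width'],4),'F',np.round(s['force'],1),'tcp',np.round(s['position'],4))
E
python3 - <<'E'
from h import *
from rig import ctrl
goto(ctrl,[.467,-.046,.055],.13,.6,.056,up=.15)
goto(ctrl,[.467,-.046,.055],.13,0,.056,up=.2)
E
```

```text
t 0.1 trans [-0.4885, -0.5583, 0.0724] turn [-0.3359, 0.5364, 1.0815] w 0.0854 F [0.3 0.1 0.3] tcp [0.1908 0.5683 0.2305]
t 0.1 trans [-0.4574, -0.4945, 0.0003] turn [-0.0013, 0.0008, 1.117] w 0.0854 F [0.3 0.1 0.3] tcp [0.1908 0.5683 0.2305]
```

Call:
arm_command(
  translation=[
    [-0.17, -0.17, -0.04],
    [-0.17, -0.17, -0.04],
    [-0.17, -0.17, -0.04],
    [-0.17, -0.17, -0.04],
    [-0.17, -0.17, -0.04],
  ],
  turn=[
    [0, 0, 0.4],
    [0, 0, 0.4],
    [0, 0, 0.4],
    [0, 0, 0.4],
    [0, 0, 0.4],
  ],
  jaw=[0.085, 0.085, 0.085, 0.085, 0.085],
)

```text
clock: 0.6
position: [0.2983, 0.3513, 0.2714]
orientation: [0.0, 0.354, 0.935, -0.0]
force: [1.7, 0.0, -0.0]
gripper_width: 0.0848
grip_force: 0.0
```

```bash
python3 - <<'E'
from h import *
from rig import ctrl
goto(ctrl,[.467,-.046,.055],.13,0.3,.056,up=.18)
E
```

```text
t 0.6 trans [-0.4242, -0.2163, 0.0677] turn [-0.1078, 0.2875, 0.7114] w 0.0848 F [ 1.7  0.  -0. ] tcp [0.2983 0.3513 0.2714]
```

Call:
arm_command(
  translation=[
    [-0.25, -0.13, 0.02],
    [-0.25, -0.13, 0.02],
    [-0.25, -0.13, 0.02],
    [-0.25, -0.13, 0.02],
    [-0.25, -0.13, 0.02],
  ],
  turn=[
    [0, 0, 0.5],
    [0, 0, 0.5],
    [0, 0, 0.5],
    [0, 0, 0.5],
    [0, 0, 0.5],
  ],
  jaw=[0.085, 0.085, 0.085, 0.085, 0.085],
)

```text
clock: 1.1
position: [0.3876, 0.1189, 0.2534]
orientation: [0.0, 0.575, 0.818, 0.0]
force: [1.5, 0.9, -0.4]
gripper_width: 0.0849
grip_force: 0.0
```

```bash
python3 - <<'E'
from h import *
from rig import ctrl
goto(ctrl,[.467,-.046,.055],.13,0.6,.056,up=.15)
E
```

```text
t 1.1 trans [-0.2515, 0.0034, 0.0945] turn [-0.0646, 0.5976, 0.2098] w 0.0849 F [ 1.5  0.9 -0.4] tcp [0.3876 0.1189 0.2534]
```

Call:
arm_command(
  translation=[
    [-0.25, 0.003, 0.094],
    [-0.25, 0.003, 0.094],
    [-0.25, 0.003, 0.094],
    [-0.25, 0.003, 0.094],
    [-0.25, 0.003, 0.094],
  ],
  turn=[
    [-0.065, 0.598, 0.21],
    [-0.065, 0.598, 0.21],
    [-0.065, 0.598, 0.21],
    [-0.065, 0.598, 0.21],
    [-0.065, 0.598, 0.21],
  ],
  jaw=[0.085, 0.085, 0.085, 0.085, 0.085],
)

```text
clock: 1.6
position: [0.4609, -0.0739, 0.1762]
orientation: [-0.222, 0.63, 0.717, 0.198]
force: [1.6, 1.0, 0.5]
gripper_width: 0.085
grip_force: 0.0
```

```bash
python3 - <<'E'
from h import *
from rig import ctrl
goto(ctrl,[.467,-.046,.055],.13,0.6,.056,up=.15)
c=wrist(ctrl);pickle.dump(c,open('w1.pkl','wb'))
cv2.imwrite('pics/w1.png',cv2.resize(c['pixels'][:,:,::-1],(800,600),interpolation=cv2.INTER_CUBIC))
E
```

```text
t 1.6 trans [-0.0462, 0.0097, -0.0109] turn [0.0051, -0.004, -0.0002] w 0.085 F [1.6 1.  0.5] tcp [ 0.4609 -0.0739  0.1762]
```

View pics/w1.png

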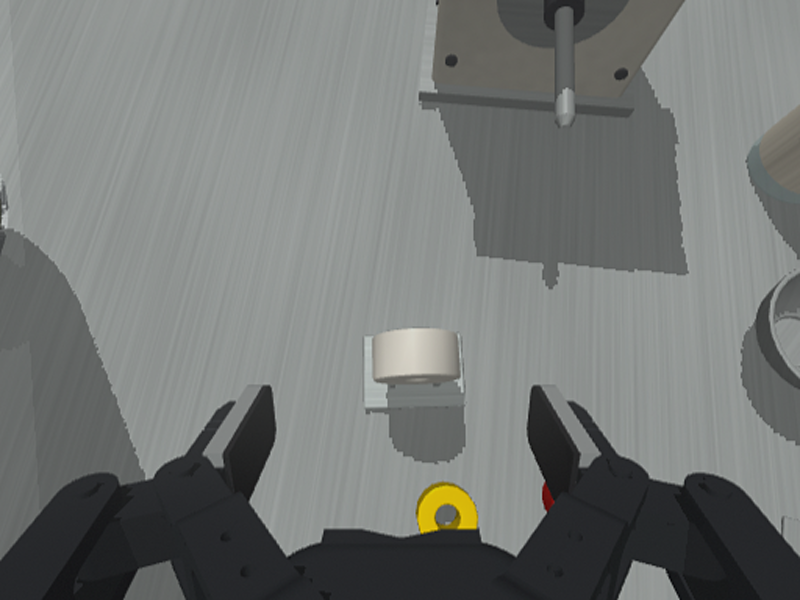

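The wrist view shows the large roller spanning (373–459, 328–383) and its stand's front corners at (366,410) and (464,405). The shaft runs from about (564,25) to its tip at (566,124), and the machine's foot edge from (419,97) to (632,112).

```bash
python3 - <<'E'
from h import *
from rig import ctrl
d=pickle.load(open('cap0.pkl','rb'));T=d['top'];W=pickle.load(open('w1.pkl','rb'));k=1/1.5625
f=lambda *a:np.array(a)*k
yaw=lambda p:np.arctan2(*(p[1]-p[0])[[1,0]])
p=onplane(W,[f(366,408),f(464,403)],.003);print('LR stand yaw',yaw(p),p.mean(0))
p=onplane(W,[f(364,337),f(366,410),f(464,405),f(461,332)],.006);print('stand c',p.mean(0))
print('LR top',onplane(W,[f(417,343)],.083))
p=onplane(W,[f(419,97),f(632,112)],.003);print('foot',p,yaw(p))
p=onplane(W,[f(564.5,124),f(564,27)],.105);print('shaft',p,yaw(p[::-1])-np.pi/2)
print('tip tri',tri(W,f(565,122),T,f(303,339)),tri(W,f(565,122),d['side'],f(350,248)))
E
```

```text
LR stand yaw 0.17642903988796474 [ 0.47250897 -0.06954593  0.003     ]
stand c [ 0.46848601 -0.04447422  0.006     ]
LR top [[ 0.46712073 -0.0385573   0.083     ]]
foot [[0.44422056 0.19980467 0.003     ]
 [0.63474105 0.20855599 0.003     ]] 0.04590146984449936
shaft [[0.54094007 0.10433756 0.105     ]
 [0.53872623 0.18017203 0.105     ]] -3.1124078997589684
tip tri [0.54102406 0.10754517 0.10321573] [0.54009254 0.10260158 0.1095915 ]
```

```bash
python3 - <<'E'
from h import *
from rig import ctrl
goto(ctrl,[.468,-.045,.055],.16,0.6,.056,up=.07)
goto(ctrl,[.468,-.045,.055],.16,0.6,.056)
E
```

```text
t 1.65 trans [-0.0314, 0.015, 0.0625] turn [0.0122, -0.0169, -0.0461] w 0.085 F [  4.9  -8.6 -20.9] tcp [ 0.4596 -0.0827  0.1623]
t 1.65 trans [-0.0326, 0.0141, 0.1325] turn [0.0122, -0.0169, -0.0461] w 0.085 F [  4.9  -8.6 -20.9] tcp [ 0.4596 -0.0827  0.1623]
```

Call:
arm_command(
  translation=[
    [0, 0, 0],
    [0, 0, 0],
  ],
  turn=[
    [0, 0, 0],
    [0, 0, 0],
  ],
  jaw=[0.085, 0.085],
)

```text
clock: 1.85
position: [0.4593, -0.0716, 0.1749]
orientation: [-0.224, 0.631, 0.717, 0.195]
force: [-0.1, 0.5, 0.4]
gripper_width: 0.0851
grip_force: 0.0
```

```bash
python3 - <<'E'
from h import *
from rig import ctrl
goto(ctrl,[.468,-.045,.055],.16,0.6,.056)
E
```

```text
t 1.85 trans [-0.0471, 0.012, 0.1371] turn [0.0156, -0.0025, -0.0275] w 0.0851 F [-0.1  0.5  0.4] tcp [ 0.4593 -0.0716  0.1749]
```

Call:
arm_command(
  translation=[
    [-0.047, 0.012, 0.03],
    [-0.047, 0.012, 0.06],
    [-0.047, 0.012, 0.1],
    [-0.047, 0.012, 0.137],
    [-0.047, 0.012, 0.137],
  ],
  turn=[
    [0.015, -0.002, -0.027],
    [0.015, -0.002, -0.027],
    [0.015, -0.002, -0.027],
    [0.015, -0.002, -0.027],
    [0.015, -0.002, -0.027],
  ],
  jaw=[0.085, 0.085, 0.085, 0.085, 0.085],
)

```text
clock: 2.35
position: [0.4644, -0.0268, 0.0371]
orientation: [-0.224, 0.616, 0.73, 0.191]
force: [-0.6, -0.7, -0.6]
gripper_width: 0.0852
grip_force: 0.0
```

Call:
arm_command(
  translation=[
    [0, 0, 0],
    [0, 0, 0],
  ],
  turn=[
    [0, 0, 0],
    [0, 0, 0],
  ],
  jaw=[0.085, 0.085],
)

```text
clock: 2.55
position: [0.4688, -0.0315, 0.0394]
orientation: [-0.221, 0.618, 0.73, 0.193]
force: [0.3, -0.1, 1.0]
gripper_width: 0.0846
grip_force: 0.0
```

```bash
python3 - <<'E'
from h import *
from rig import ctrl
goto(ctrl,[.468,-.045,.055],.16,0.6,.056)
E
```

```text
t 2.55 trans [-0.002, -0.0029, 0.0037] turn [0.0048, 0.005, 0.0071] w 0.0846 F [ 0.3 -0.1  1. ] tcp [ 0.4688 -0.0315  0.0394]
```

Close enough, so I correct slightly and close gently.

Call:
arm_command(
  translation=[
    [-0.002, -0.003, 0.003],
    [-0.002, -0.003, 0.003],
    [-0.002, -0.003, 0.003],
    [-0.002, -0.003, 0.003],
    [-0.002, -0.003, 0.003],
  ],
  turn=[
    [0, 0, 0],
    [0, 0, 0],
    [0, 0, 0],
    [0, 0, 0],
    [0, 0, 0],
  ],
  jaw=[0.085, 0.07, 0.05, 0.05, 0.05],
  force=40,
)

```text
clock: 3.05
position: [0.4644, -0.0321, 0.0333]
orientation: [-0.223, 0.619, 0.728, 0.193]
force: [1.1, -0.8, 4.4]
gripper_width: 0.0542
grip_force: 42.3
```

Call:
arm_command(
  translation=[
    [0, 0, 0],
    [0, 0, 0],
    [0, 0, 0],
    [0, 0, 0],
  ],
  turn=[
    [0, 0, 0],
    [0, 0, 0],
    [0, 0, 0],
    [0, 0, 0],
  ],
  jaw=[0.05, 0.05, 0.05, 0.05],
)

```text
clock: 3.45
position: [0.4644, -0.0321, 0.0333]
orientation: [-0.223, 0.619, 0.728, 0.192]
force: [1.3, -1.5, 5.6]
gripper_width: 0.0539
grip_force: 42.3
```

```bash
python3 - <<'E'
from h import *
from rig import ctrl
M=.03;tip=np.array([.5405,.1065,.105]);ax=np.array([-np.sin(M),np.cos(M),0])
goto(ctrl,[.468,-.045,.055],.16,0.6,.056)
goto(ctrl,[.48,-.045,.13],.16,0.6,.056)
goto(ctrl,tip-ax*.035,M,0.6,.056)
E
```

```text
t 3.45 trans [0.0013, 0.0015, -0.0014] turn [0.003, 0.0016, 0.0027] w 0.0539 F [ 1.3 -1.5  5.6] tcp [ 0.4644 -0.0321  0.0333]
t 3.45 trans [0.0419, 0.0136, -0.0644] turn [0.003, 0.0016, 0.0027] w 0.0539 F [ 1.3 -1.5  5.6] tcp [ 0.4644 -0.0321  0.0333]
t 3.45 trans [0.1145, 0.0947, 0.0157] turn [-0.0704, 0.0013, 0.1101] w 0.0539 F [ 1.3 -1.5  5.6] tcp [ 0.4644 -0.0321  0.0333]
```

Call:
arm_command(
  translation=[
    [0.01, 0.003, -0.016],
    [0.02, 0.007, -0.032],
    [0.04, 0.014, -0.064],
    [0.04, 0.014, -0.064],
    [0.04, 0.014, -0.064],
  ],
  turn=[
    [0, 0, 0],
    [0, 0, 0],
    [0, 0, 0],
    [0, 0, 0],
    [0, 0, 0],
  ],
  jaw=[0.05, 0.05, 0.05, 0.05, 0.05],
)

```text
clock: 3.95
position: [0.4782, -0.0332, 0.1083]
orientation: [-0.223, 0.619, 0.729, 0.192]
force: [0.3, 0.2, -1.3]
gripper_width: 0.0543
grip_force: 42.8
```

```bash
python3 - <<'E'
from h import *
from rig import ctrl
M=.03;tip=np.array([.5405,.1065,.105]);ax=np.array([-np.sin(M),np.cos(M),0])
goto(ctrl,tip-ax*.05,M,0.6,.056)
E
```

```text
t 3.95 trans [0.0627, 0.0791, 0.0709] turn [-0.0712, 0.003, 0.1106] w 0.0543 F [ 0.3  0.2 -1.3] tcp [ 0.4782 -0.0332  0.1083]
```

Call:
arm_command(
  translation=[
    [0.063, 0.079, 0.071],
    [0.063, 0.079, 0.071],
    [0.063, 0.079, 0.071],
    [0.063, 0.079, 0.071],
    [0.063, 0.079, 0.071],
  ],
  turn=[
    [-0.071, 0.003, 0.11],
    [-0.071, 0.003, 0.11],
    [-0.071, 0.003, 0.11],
    [-0.071, 0.003, 0.11],
    [-0.071, 0.003, 0.11],
  ],
  jaw=[0.05, 0.05, 0.05, 0.05, 0.05],
)

```text
clock: 4.45
position: [0.5395, 0.0713, 0.0838]
orientation: [-0.214, 0.665, 0.686, 0.205]
force: [-0.4, -0.8, -1.1]
gripper_width: 0.0542
grip_force: 42.7
```

```bash
python3 - <<'E'
from h import *
from rig import ctrl
M=.03;tip=np.array([.5405,.1065,.105]);ax=np.array([-np.sin(M),np.cos(M),0])
goto(ctrl,tip-ax*.05,M,0.6,.056)
c=wrist(ctrl);s=ctrl.capture('side');pickle.dump((c,s),open('w2.pkl','wb'))
a=cv2.resize(c['pixels'][130:330,150:400,::-1],None,fx=3,fy=3,interpolation=cv2.INTER_CUBIC)
a=c['pixels'][:,:,::-1];b=cv2.resize(s['pixels'][70:262,150:280,::-1],None,fx=2,fy=2,interpolation=cv2.INTER_CUBIC)
cv2.imwrite('pics/w2.png',np.hstack([a,b]))
E
```

```text
t 4.45 trans [-0.0003, 0.0021, -0.0018] turn [-0.0041, -0.0012, -0.0008] w 0.0542 F [-0.4 -0.8 -1.1] tcp [0.5395 0.0713 0.0838]
```

View pics/w2.png

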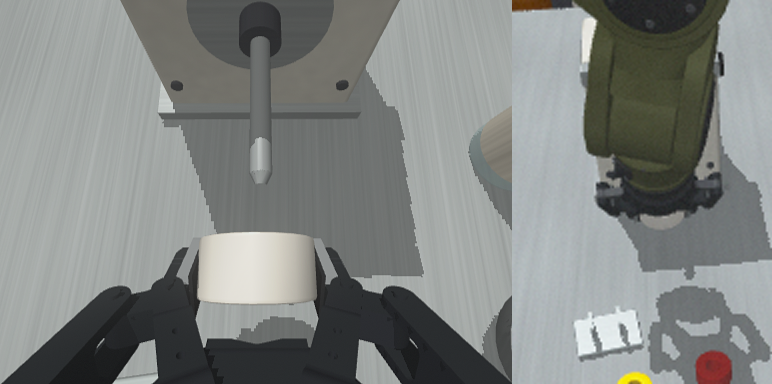

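The hand holds the large roller at (257,268), centred ahead of the shaft. The shaft tip is at (261,183), about 2 mm to the right, and parallel. I correct this and slide on.

Call:
arm_command(
  translation=[
    [0, 0.002, 0],
    [0.0165, 0.002, 0.011],
    [0.033, 0.002, 0.022],
    [0.0495, 0.002, 0.034],
    [0.0495, 0.002, 0.034],
  ],
  turn=[
    [0, 0, 0],
    [0, 0, 0],
    [0, 0, 0],
    [0, 0, 0],
    [0, 0, 0],
  ],
  jaw=[0.05, 0.05, 0.05, 0.05, 0.05],
)

```text
clock: 5.05
position: [0.5407, 0.1318, 0.0853]
orientation: [-0.213, 0.665, 0.686, 0.206]
force: [-0.9, 0.5, -1.8]
gripper_width: 0.0542
grip_force: 45.2
```

```bash
python3 - <<'E'
from h import *
from rig import ctrl
M=.03;tip=np.array([.5405,.1065,.105]);ax=np.array([-np.sin(M),np.cos(M),0])
goto(ctrl,tip-ax*-.01,M,0.6,.056);print(ctrl.state()['wrist_torque'])
goto(ctrl,tip-ax*-.076,M,0.6,.056)
E
```

```text
t 5.05 trans [-0.0015, -0.0009, -0.0008] turn [-0.0014, -0.0019, 0.0006] w 0.0542 F [-0.9  0.5 -1.8] tcp [0.5407 0.1318 0.0853]
[-0.72552408  0.0115966  -0.01908627]
t 5.05 trans [0.0529, -0.0009, 0.0365] turn [-0.0014, -0.0019, 0.0006] w 0.0542 F [-0.9  0.5 -1.8] tcp [0.5407 0.1318 0.0853]
```

Call:
arm_command(
  translation=[
    [0.012, 0, 0.008],
    [0.024, -0.001, 0.0165],
    [0.036, -0.001, 0.025],
    [0.0455, -0.001, 0.031],
    [0.0455, -0.001, 0.031],
  ],
  turn=[
    [0, 0, 0],
    [0, 0, 0],
    [0, 0, 0],
    [0, 0, 0],
    [0, 0, 0],
  ],
  jaw=[0.05, 0.05, 0.05, 0.05, 0.05],
)

```text
clock: 5.55
position: [0.5384, 0.1861, 0.0855]
orientation: [-0.213, 0.665, 0.686, 0.206]
force: [0.3, -0.4, -1.1]
gripper_width: 0.0541
grip_force: 45.2
```

Call:
arm_command(
  translation=[
    [0.003, 0, 0.002],
    [0.005, 0, 0.0035],
    [0.005, 0, 0.0035],
  ],
  turn=[
    [0, 0, 0],
    [0, 0, 0],
    [0, 0, 0],
  ],
  jaw=[0.05, 0.05, 0.05],
)

```text
clock: 5.85
position: [0.5389, 0.1894, 0.085]
orientation: [-0.211, 0.666, 0.685, 0.205]
force: [-1.5, -12.2, 2.6]
gripper_width: 0.0537
grip_force: 46.3
```

```bash
python3 - <<'E'
from h import *
from rig import ctrl
M=.03;tip=np.array([.5405,.1065,.105]);ax=np.array([-np.sin(M),np.cos(M),0])
goto(ctrl,tip-ax*-.076,M,0.6,.056)
E
```

```text
t 5.85 trans [0.0056, -0.0009, 0.0036] turn [0.0005, 0.0035, -0.0017] w 0.0537 F [ -1.5 -12.2   2.6] tcp [0.5389 0.1894 0.085 ]
```

Contact with the shoulder shows as 12 N. I ease off and release.

Call:
arm_command(
  translation=[
    [0, 0, 0],
    [0, 0, 0],
    [0, 0, 0],
    [0, 0, 0],
  ],
  turn=[
    [0, 0, 0],
    [0, 0, 0],
    [0, 0, 0],
    [0, 0, 0],
  ],
  jaw=[0.07, 0.07, 0.07, 0.07],
)

```text
clock: 6.25
position: [0.5385, 0.1922, 0.0855]
orientation: [-0.213, 0.665, 0.685, 0.206]
force: [-0.2, 0.2, -0.7]
gripper_width: 0.07
grip_force: 0.0
```

```bash
python3 - <<'E'
from h import *
from rig import ctrl
s=ctrl.state();print(s['position'],s['force'],s['gripper_width'])
c=wrist(ctrl);pickle.dump(c,open('w3.pkl','wb'))
cv2.imwrite('pics/w3.png',c['pixels'][:,:,::-1])
E
```

```text
[0.53851268 0.19216499 0.08553618] [-0.16338279  0.21340326 -0.73166726] 0.07002256926069324
```

View pics/w3.png

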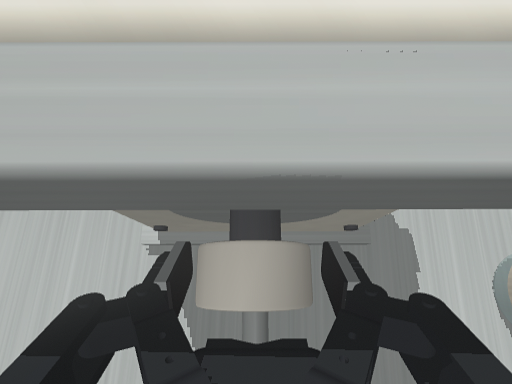

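The large roller at (254,275) touches the shoulder at (254,225), with the fingers clear. I retreat along the tool.

Call:
arm_command(
  translation=[
    [0, 0, -0.03],
    [0, 0, -0.07],
    [0, 0, -0.12],
    [-0.03, 0, -0.15],
    [-0.06, 0, -0.17],
  ],
  turn=[
    [0, 0, 0],
    [0, 0, 0],
    [0, 0, 0],
    [0, 0, 0],
    [0, 0, 0],
  ],
  jaw=[0.07, 0.07, 0.075, 0.08, 0.085],
)

```text
clock: 6.8
position: [0.5443, 0.045, 0.1943]
orientation: [-0.211, 0.664, 0.686, 0.207]
force: [0.2, -0.1, -1.6]
gripper_width: 0.0851
grip_force: 0.0
```

```bash
python3 - <<'E'
from h import *
from rig import ctrl
goto(ctrl,[.597,-.207,.055],-.08,0.2,.04,up=.13)
E
```

```text
t 6.8 trans [-0.2455, 0.0423, -0.1281] turn [-0.0397, -0.4003, 0.1046] w 0.0851 F [ 0.2 -0.1 -1.6] tcp [0.5443 0.045  0.1943]
```

Call:
arm_command(
  translation=[
    [-0.24, 0.042, -0.128],
    [-0.24, 0.042, -0.128],
    [-0.24, 0.042, -0.128],
    [-0.24, 0.042, -0.128],
    [-0.24, 0.042, -0.128],
  ],
  turn=[
    [-0.04, -0.4, 0.105],
    [-0.04, -0.4, 0.105],
    [-0.04, -0.4, 0.105],
    [-0.04, -0.4, 0.105],
    [-0.04, -0.4, 0.105],
  ],
  jaw=[0.085, 0.085, 0.085, 0.085, 0.085],
)

```text
clock: 7.3
position: [0.5892, -0.1983, 0.1649]
orientation: [-0.069, 0.731, 0.675, 0.072]
force: [1.4, -0.1, -0.1]
gripper_width: 0.085
grip_force: 0.0
```

Call:
arm_command(
  translation=[
    [0, 0, 0],
    [0, 0, 0],
  ],
  turn=[
    [0, 0, 0],
    [0, 0, 0],
  ],
  jaw=[0.085, 0.085],
)

```text
clock: 7.5
position: [0.5882, -0.1985, 0.1634]
orientation: [-0.07, 0.732, 0.673, 0.072]
force: [0.3, 0.5, -0.7]
gripper_width: 0.0847
grip_force: 0.0
```

```bash
python3 - <<'E'
from h import *
from rig import ctrl
goto(ctrl,[.597,-.207,.055],-.08,0.2,.04,up=.13)
c=wrist(ctrl);pickle.dump(c,open('w4.pkl','wb'))
cv2.imwrite('pics/w4.png',cv2.resize(c['pixels'][:,:,::-1],(800,600),interpolation=cv2.INTER_CUBIC))
E
```

```text
t 7.5 trans [-0.0291, 0.0095, -0.004] turn [-0.0051, -0.0017, -0.0044] w 0.0847 F [ 0.3  0.5 -0.7] tcp [ 0.5882 -0.1985  0.1634]
```

View pics/w4.png

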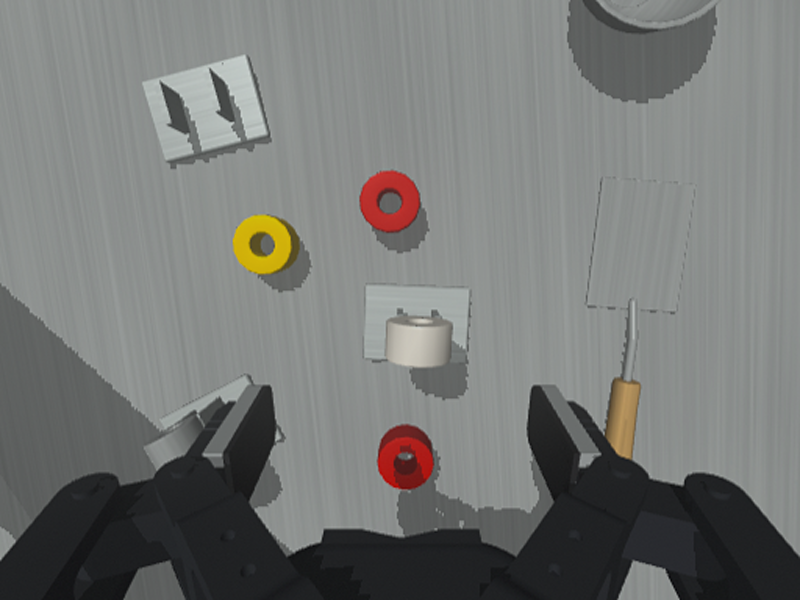

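The wrist view shows the white small roller at (419,341). Its stand corners are (366,284), (470,289), (466,360) and (364,357). The red rings at (390,201) and (405,457) and the yellow at (263,244) are to be left alone.

```bash
python3 - <<'E'
from h import *
from rig import ctrl
W=pickle.load(open('w4.pkl','rb'));k=1/1.5625
f=lambda *a:np.array(a)*k
p=onplane(W,[f(366,284),f(470,289),f(466,360),f(364,357)],.006);print(p[:,:2],p.mean(0))
yaw=lambda p:np.arctan2(*(p[1]-p[0])[[1,0]])
print(yaw(p[:2]),yaw(p[[3,2]]),yaw(p[[3,0]])-np.pi/2,yaw(p[[2,1]])-np.pi/2)
r=onplane(W,[f(386,343),f(452,343)],.055);print(r)
t=onplane(W,[f(420,327),f(419,364)],.075);print('top far/near',t)
goto(ctrl,[.597,-.207,.055],-.08,0.2,.04,up=.0,off=-.005)
E
```

```text
[[ 0.56577812 -0.17132594]
 [ 0.63819471 -0.18088984]
 [ 0.63203763 -0.23157136]
 [ 0.55948265 -0.2233941 ]] [ 0.59887328 -0.20179531  0.006     ]
-0.13130793873268365 -0.11223067347622387 -0.12032425468907482 -0.1208932114950485
[[ 0.57890262 -0.20386569  0.055     ]
 [ 0.61839035 -0.20712431  0.055     ]]
top far/near [[ 0.59956433 -0.19209051  0.075     ]
 [ 0.59736746 -0.21293374  0.075     ]]
t 7.55 trans [-0.0353, 0.0103, 0.1251] turn [-0.0052, -0.0017, -0.0029] w 0.085 F [ 0.   0.  -0.1] tcp [ 0.5881 -0.1975  0.1637]
```

```bash
python3 - <<'E'
from h import *
from rig import ctrl
goto(ctrl,[.5988,-.202,.055],-.12,0.2,.04,off=-.005)
E
```

```text
t 7.55 trans [-0.0303, 0.0117, 0.1261] turn [-0.0132, -0.0016, 0.0363] w 0.085 F [ 0.   0.  -0.1] tcp [ 0.5881 -0.1975  0.1637]
```

Call:
arm_command(
  translation=[
    [-0.03, 0.012, 0.03],
    [-0.03, 0.012, 0.07],
    [-0.03, 0.012, 0.105],
    [-0.03, 0.012, 0.126],
    [-0.03, 0.012, 0.126],
  ],
  turn=[
    [-0.013, -0.002, 0.036],
    [-0.013, -0.002, 0.036],
    [-0.013, -0.002, 0.036],
    [-0.013, -0.002, 0.036],
    [-0.013, -0.002, 0.036],
  ],
  jaw=[0.085, 0.085, 0.085, 0.085, 0.085],
)

```text
clock: 8.05
position: [0.5966, -0.1996, 0.0316]
orientation: [-0.069, 0.743, 0.661, 0.073]
force: [0.1, 0.2, 0.5]
gripper_width: 0.085
grip_force: 0.0
```

Call:
arm_command(
  translation=[
    [0, 0, 0],
    [0, 0, 0],
  ],
  turn=[
    [0, 0, 0],
    [0, 0, 0],
  ],
  jaw=[0.08, 0.07],
)

```text
clock: 8.25
position: [0.6008, -0.203, 0.0367]
orientation: [-0.064, 0.744, 0.661, 0.075]
force: [0.6, 0.2, -0.0]
gripper_width: 0.0706
grip_force: 0.0
```

```bash
python3 - <<'E'
from h import *
from rig import ctrl
goto(ctrl,[.5988,-.202,.055],-.12,0.2,.04,off=-.005)
E
```

```text
t 8.25 trans [-0.0005, -0.0022, 0.0026] turn [0.0033, 0.0021, 0.0023] w 0.0706 F [ 0.6  0.2 -0. ] tcp [ 0.6008 -0.203   0.0367]
```

Call:
arm_command(
  translation=[
    [0, -0.002, 0.002],
    [0, -0.002, 0.002],
    [0, -0.002, 0.002],
    [0, -0.002, 0.002],
    [0, -0.002, 0.002],
  ],
  turn=[
    [0, 0, 0],
    [0, 0, 0],
    [0, 0, 0],
    [0, 0, 0],
    [0, 0, 0],
  ],
  jaw=[0.055, 0.035, 0.035, 0.035, 0.035],
  force=40,
)

```text
clock: 8.75
position: [0.598, -0.2026, 0.0336]
orientation: [-0.065, 0.744, 0.66, 0.075]
force: [-0.9, 0.9, 5.4]
gripper_width: 0.0381
grip_force: 40.8
```

Call:
arm_command(
  translation=[
    [0, 0, 0],
    [0, 0, 0],
    [0, 0, 0],
  ],
  turn=[
    [0, 0, 0],
    [0, 0, 0],
    [0, 0, 0],
  ],
  jaw=[0.034, 0.034, 0.034],
)

```text
clock: 9.05
position: [0.598, -0.2026, 0.0336]
orientation: [-0.065, 0.744, 0.66, 0.075]
force: [-0.9, 0.0, 6.3]
gripper_width: 0.0385
grip_force: 40.9
```

```bash
python3 - <<'E'
from h import *
from rig import ctrl
M=.03;tip=np.array([.5405,.1065,.105]);ax=np.array([-np.sin(M),np.cos(M),0])
goto(ctrl,[.5988,-.202,.055],-.12,0.2,.04,off=-.005)
goto(ctrl,[.5988,-.202,.135],-.12,0.2,.04,off=-.005)
E
```

```text
t 9.05 trans [0.0001, 0.0007, -0.0005] turn [0.0017, 0.0014, 0.001] w 0.0385 F [-0.9  0.   6.3] tcp [ 0.598  -0.2026  0.0336]
t 9.05 trans [0.0158, 0.0009, -0.0789] turn [0.0017, 0.0014, 0.001] w 0.0385 F [-0.9  0.   6.3] tcp [ 0.598  -0.2026  0.0336]
```

Call:
arm_command(
  translation=[
    [0.003, 0, -0.016],
    [0.008, 0, -0.04],
    [0.016, 0, -0.08],
    [0.016, 0, -0.08],
    [0.016, 0, -0.08],
  ],
  turn=[
    [0, 0, 0],
    [0, 0, 0],
    [0, 0, 0],
    [0, 0, 0],
    [0, 0, 0],
  ],
  jaw=[0.034, 0.034, 0.034, 0.034, 0.034],
)

```text
clock: 9.55
position: [0.5983, -0.203, 0.1153]
orientation: [-0.064, 0.744, 0.661, 0.075]
force: [-0.8, 1.0, -0.8]
gripper_width: 0.0384
grip_force: 40.3
```

```bash
python3 - <<'E'
from h import *
from rig import ctrl
M=.03;tip=np.array([.5405,.1065,.105]);ax=np.array([-np.sin(M),np.cos(M),0])
goto(ctrl,tip-.045*ax,M,0.2,.04,off=-.005)
E
```

```text
t 9.55 trans [0.2441, -0.0875, 0.0805] turn [0.0326, 0.0025, -0.1457] w 0.0384 F [-0.8  1.  -0.8] tcp [ 0.5983 -0.203   0.1153]
```

Call:
arm_command(
  translation=[
    [0.24, -0.088, 0.06],
    [0.24, -0.088, 0.06],
    [0.24, -0.088, 0.06],
    [0.24, -0.088, 0.07],
    [0.24, -0.088, 0.08],
  ],
  turn=[
    [0.033, 0.003, -0.146],
    [0.033, 0.003, -0.146],
    [0.033, 0.003, -0.146],
    [0.033, 0.003, -0.146],
    [0.033, 0.003, -0.146],
  ],
  jaw=[0.034, 0.034, 0.034, 0.034, 0.034],
)

```text
clock: 10.05
position: [0.5425, 0.041, 0.0872]
orientation: [-0.073, 0.693, 0.714, 0.069]
force: [2.1, -0.3, -0.5]
gripper_width: 0.0383
grip_force: 40.3
```

Call:
arm_command(
  translation=[
    [0, 0, 0],
    [0, 0, 0],
    [0, 0, 0],
  ],
  turn=[
    [0, 0, 0],
    [0, 0, 0],
    [0, 0, 0],
  ],
  jaw=[0.034, 0.034, 0.034],
)

```text
clock: 10.35
position: [0.5436, 0.0387, 0.0875]
orientation: [-0.073, 0.693, 0.714, 0.069]
force: [0.0, -0.6, -0.0]
gripper_width: 0.0382
grip_force: 40.4
```

```bash
python3 - <<'E'
from h import *
from rig import ctrl
M=.03;tip=np.array([.5405,.1065,.105]);ax=np.array([-np.sin(M),np.cos(M),0])
goto(ctrl,tip-.045*ax,M,0.2,.04,off=-.005)
c=wrist(ctrl);pickle.dump(c,open('w5.pkl','wb'))
cv2.imwrite('pics/w5.png',c['pixels'][:,:,::-1])
E
```

```text
t 10.35 trans [0.021, -0.0011, 0.0079] turn [-0.0033, -0.0014, -0.0006] w 0.0382 F [ 0.  -0.6 -0. ] tcp [0.5436 0.0387 0.0875]
```

View pics/w5.png

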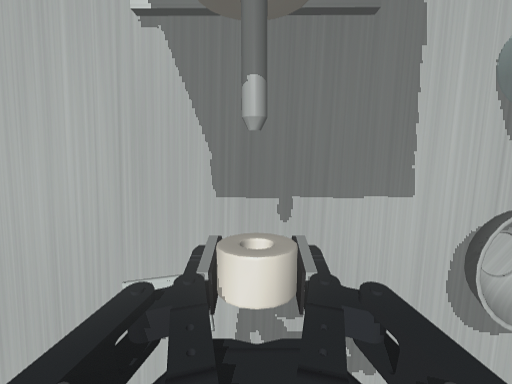

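The small roller at (257,270) is held straight. The shaft tip is at (254,128), so I need about 1 mm left and 4 mm down.

Call:
arm_command(
  translation=[
    [-0.001, -0.001, 0.004],
    [0.015, -0.001, 0.007],
    [0.03, -0.001, 0.01],
    [0.045, -0.001, 0.013],
    [0.058, -0.001, 0.016],
  ],
  turn=[
    [-0.003, 0, 0],
    [-0.003, 0, 0],
    [-0.003, 0, 0],
    [-0.003, 0, 0],
    [-0.003, 0, 0],
  ],
  jaw=[0.034, 0.034, 0.034, 0.034, 0.034],
)

```text
clock: 10.9
position: [0.541, 0.1003, 0.0841]
orientation: [-0.072, 0.693, 0.714, 0.07]
force: [-0.1, 0.5, -0.3]
gripper_width: 0.0382
grip_force: 40.4
```

Call:
arm_command(
  translation=[
    [0, 0, 0],
  ],
  turn=[
    [0, 0, 0],
  ],
  jaw=[0.034],
)

```text
clock: 11.0
position: [0.5407, 0.101, 0.0841]
orientation: [-0.072, 0.692, 0.715, 0.07]
force: [-0.4, 0.0, 0.5]
gripper_width: 0.0384
grip_force: 40.4
```

```bash
python3 - <<'E'
from h import *
from rig import ctrl
M=.03;tip=np.array([.5405,.1065,.1045]);ax=np.array([-np.sin(M),np.cos(M),0])
goto(ctrl,tip+.05*ax,M,0.2,.04,off=-.005);print(ctrl.state()['wrist_torque'])
E
```

```text
t 11.0 trans [0.0535, 0.0001, 0.0116] turn [0.0002, -0.0022, 0.0023] w 0.0384 F [-0.4  0.   0.5] tcp [0.5407 0.101  0.0841]
[-0.22227994 -0.00858632 -0.05511348]
```

Call:
arm_command(
  translation=[
    [0.012, 0, 0.0025],
    [0.024, 0, 0.005],
    [0.036, 0, 0.0075],
    [0.046, 0, 0.0095],
    [0.046, 0, 0.0095],
  ],
  turn=[
    [0, 0, 0],
    [0, 0, 0],
    [0, 0, 0],
    [0, 0, 0],
    [0, 0, 0],
  ],
  jaw=[0.034, 0.034, 0.034, 0.034, 0.034],
)

```text
clock: 11.5
position: [0.5393, 0.1477, 0.084]
orientation: [-0.072, 0.692, 0.715, 0.07]
force: [-0.0, 0.1, 0.1]
gripper_width: 0.0383
grip_force: 40.4
```

Call:
arm_command(
  translation=[
    [0.0025, 0, 0.0005],
    [0.005, 0, 0.001],
    [0.005, 0, 0.001],
  ],
  turn=[
    [0, 0, 0],
    [0, 0, 0],
    [0, 0, 0],
  ],
  jaw=[0.034, 0.034, 0.034],
)

```text
clock: 11.8
position: [0.5393, 0.1514, 0.084]
orientation: [-0.072, 0.693, 0.714, 0.07]
force: [0.8, 0.7, -0.4]
gripper_width: 0.0385
grip_force: 40.4
```

Call:
arm_command(
  translation=[
    [0.0025, 0, 0.0005],
    [0.004, 0, 0.001],
    [0.004, 0, 0.001],
  ],
  turn=[
    [0, 0, 0],
    [0, 0, 0],
    [0, 0, 0],
  ],
  jaw=[0.034, 0.034, 0.034],
)

```text
clock: 12.1
position: [0.5393, 0.1543, 0.0838]
orientation: [-0.071, 0.693, 0.714, 0.07]
force: [0.1, -4.0, 0.5]
gripper_width: 0.0382
grip_force: 40.7
```

Call:
arm_command(
  translation=[
    [0.0025, 0, 0.0005],
    [0.0025, 0, 0.0005],
  ],
  turn=[
    [0, 0, 0],
    [0, 0, 0],
  ],
  jaw=[0.034, 0.034],
)

```text
clock: 12.3
position: [0.5393, 0.1544, 0.0837]
orientation: [-0.069, 0.694, 0.714, 0.068]
force: [-0.5, -15.4, 5.2]
gripper_width: 0.0383
grip_force: 41.4
```

Call:
arm_command(
  translation=[
    [-0.003, 0, -0.0005],
    [-0.003, 0, -0.0005],
    [-0.003, 0, -0.0005],
    [-0.003, 0, -0.0005],
  ],
  turn=[
    [0, 0, 0],
    [0, 0, 0],
    [0, 0, 0],
    [0, 0, 0],
  ],
  jaw=[0.05, 0.055, 0.055, 0.055],
)

```text
clock: 12.7
position: [0.5392, 0.1553, 0.0837]
orientation: [-0.072, 0.693, 0.714, 0.07]
force: [0.2, 0.5, 0.2]
gripper_width: 0.0551
grip_force: 0.0
```

```bash
python3 - <<'E'
from h import *
from rig import ctrl
s=ctrl.state();print(s['position'],s['force'],s['gripper_width'])
c=wrist(ctrl);pickle.dump(c,open('w6.pkl','wb'))
cv2.imwrite('pics/w6.png',c['pixels'][:,:,::-1])
E
```

```text
[0.53916819 0.15531328 0.0837219 ] [0.19438191 0.48929146 0.24103774] 0.05505484603483126
```

View pics/w6.png

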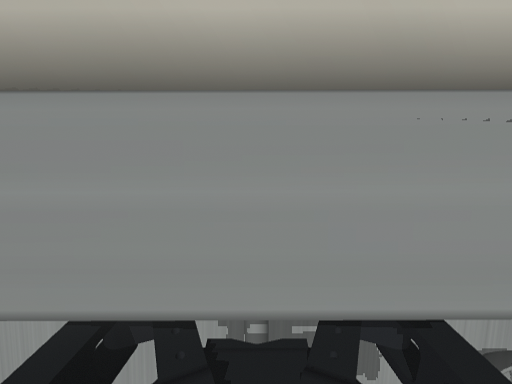

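The brow fills the view, and the small roller sits just behind the fingers at (258,328) with the force at zero. I retreat outward, then up.

Call:
arm_command(
  translation=[
    [-0.03, 0, -0.006],
    [-0.06, 0, -0.012],
    [-0.08, 0, -0.06],
    [-0.1, 0, -0.1],
    [-0.13, 0, -0.11],
  ],
  turn=[
    [0, 0, 0],
    [0, 0, 0],
    [0, 0, 0],
    [0, 0, 0],
    [0, 0, 0],
  ],
  jaw=[0.055, 0.055, 0.06, 0.07, 0.085],
)

```text
clock: 13.25
position: [0.5466, 0.0048, 0.1703]
orientation: [-0.069, 0.692, 0.715, 0.073]
force: [0.2, -0.4, 0.4]
gripper_width: 0.0822
grip_force: 0.0
```

```bash
python3 - <<'E'
from h import *
from rig import ctrl
goto(ctrl,[.4486,-.2715,.055],.4,0.2,.034,up=.13,off=-.03)
E
```

```text
t 13.25 trans [-0.3164, -0.0879, -0.0571] turn [0.0814, -0.0001, -0.3602] w 0.0822 F [ 0.2 -0.4  0.4] tcp [0.5466 0.0048 0.1703]
```

Call:
arm_command(
  translation=[
    [-0.24, -0.07, -0.055],
    [-0.24, -0.07, -0.055],
    [-0.24, -0.07, -0.055],
    [-0.24, -0.07, -0.055],
    [-0.24, -0.07, -0.055],
  ],
  turn=[
    [0.081, 0, -0.36],
    [0.081, 0, -0.36],
    [0.081, 0, -0.36],
    [0.081, 0, -0.36],
    [0.081, 0, -0.36],
  ],
  jaw=[0.085, 0.085, 0.085, 0.085, 0.085],
)

```text
clock: 13.75
position: [0.4839, -0.2316, 0.1709]
orientation: [-0.086, 0.55, 0.829, 0.053]
force: [1.1, -0.1, 0.2]
gripper_width: 0.0851
grip_force: 0.0
```

```bash
python3 - <<'E'
from h import *
from rig import ctrl
goto(ctrl,[.4486,-.2715,.055],.4,0.2,.034,up=.13,off=-.03)
E
```

```text
t 13.75 trans [-0.075, -0.048, -0.0063] turn [-0.006, -0.003, -0.0015] w 0.0851 F [ 1.1 -0.1  0.2] tcp [ 0.4839 -0.2316  0.1709]
```

Call:
arm_command(
  translation=[
    [-0.05, -0.035, -0.006],
    [-0.075, -0.048, -0.006],
    [-0.075, -0.048, -0.006],
    [-0.075, -0.048, -0.006],
    [-0.075, -0.048, -0.006],
  ],
  turn=[
    [0, 0, 0],
    [0, 0, 0],
    [0, 0, 0],
    [0, 0, 0],
    [0, 0, 0],
  ],
  jaw=[0.085, 0.085, 0.085, 0.085, 0.085],
)

```text
clock: 14.25
position: [0.469, -0.3165, 0.1619]
orientation: [-0.087, 0.55, 0.829, 0.054]
force: [-0.1, -0.4, 0.8]
gripper_width: 0.0848
grip_force: 0.0
```

```bash
python3 - <<'E'
from h import *
from rig import ctrl
goto(ctrl,[.4486,-.2715,.055],.4,0.2,.034,up=.13,off=-.03)
c=wrist(ctrl);s=ctrl.capture('side');t=ctrl.capture('top');pickle.dump((c,s,t),open('w7.pkl','wb'))
I=lambda c,x,y:cv2.resize(c['pixels'][y:y+96,x:x+96,::-1],(288,288),interpolation=cv2.INTER_CUBIC)
b=np.vstack([I(s,175,90),I(t,130,170)]);a=np.zeros((576,512,3),np.uint8);a[:384]=c['pixels'][:,:,::-1]
a[384:]=cv2.resize(c['pixels'][190:310,170:340,::-1],(272,192)) [:, :1]*0
cv2.imwrite('pics/w7.png',np.hstack([a,b]))
E
```

```text
t 14.25 trans [-0.0022, -0.0013, -0.0007] turn [-0.0063, -0.0037, -0.0016] w 0.0848 F [-0.1 -0.4  0.8] tcp [ 0.469  -0.3165  0.1619]
```

View pics/w7.png

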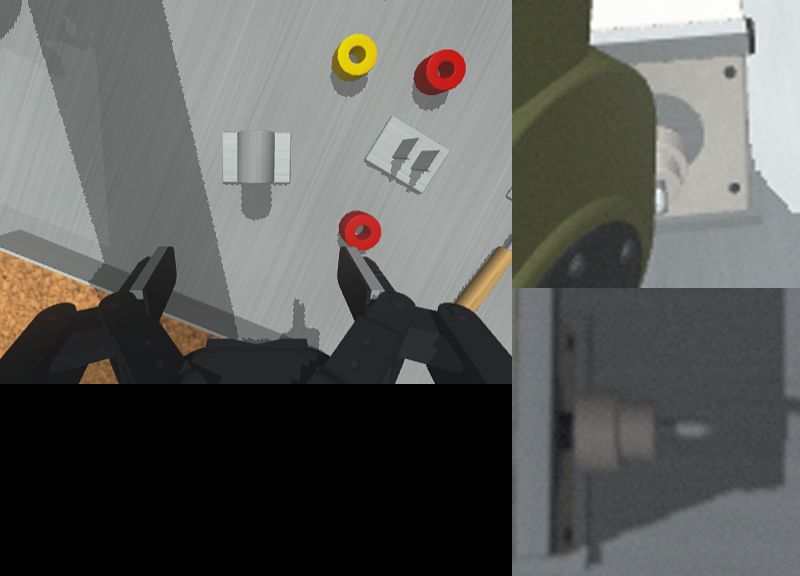

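The wrist view shows the cap at (237–274, 130–184) on its stand at (222–290, 132–184), already well aligned. A red ring lies at (360,231). The tiles show both rollers seated on the shaft without gaps.

```bash
python3 - <<'E'
from h import *
from rig import ctrl
W=pickle.load(open('w7.pkl','rb'))[0]
p=onplane(W,[(222.5,132.5),(291,132.5),(290.5,183),(223,184.5)],.006);print(p[:,:2],p.mean(0))
yaw=lambda p:np.arctan2(*(p[1]-p[0])[[1,0]])
print([yaw(p[:2]),yaw(p[[3,2]]),yaw(p[[3,0]])-np.pi/2,yaw(p[[2,1]])-np.pi/2])
r=onplane(W,[(237.5,157),(274,157)],.055);print(r,yaw(r))
t=onplane(W,[(255.5,130),(255.5,181)],.072);print('top',t,t.mean(0))
print('red',onplane(W,[(358,232)],.012))
C=r.mean(0);
for y in(.4,):
  goto(ctrl,[*p.mean(0)[:2],.055],y,0.2,.034)
  goto(ctrl,[*t.mean(0)[:2],.055],y,0.2,.034)
E
```

```text
[[ 0.4051022  -0.25872645]
 [ 0.47257304 -0.23029579]
 [ 0.49383064 -0.2800667 ]
 [ 0.4265928  -0.31027345]] [ 0.44952467 -0.2698406   0.006     ]
[np.float64(0.39879790971648055), np.float64(0.4222319875715431), np.float64(0.3950006820022487), np.float64(0.40365552203645594)]
[[ 0.43312568 -0.2752592   0.055     ]
 [ 0.46370203 -0.26235573  0.055     ]] 0.3993335593688535
top [[ 0.43962486 -0.24810338  0.072     ]
 [ 0.45632329 -0.28771409  0.072     ]] [ 0.44797407 -0.26790874  0.072     ]
red [[ 0.58226357 -0.30030059  0.012     ]]
t 14.4 trans [0.0278, 0.0007, 0.1359] turn [-0.0064, -0.0029, -0.0005] w 0.085 F [-0.6 -0.4  0.1] tcp [ 0.4694 -0.3163  0.1623]
t 14.4 trans [0.0301, -0.0, 0.1364] turn [-0.0064, -0.0029, -0.0005] w 0.085 F [-0.6 -0.4  0.1] tcp [ 0.4694 -0.3163  0.1623]
```

Call:
arm_command(
  translation=[
    [0.029, 0, 0.03],
    [0.029, 0, 0.07],
    [0.029, 0, 0.11],
    [0.029, 0, 0.136],
    [0.029, 0, 0.136],
  ],
  turn=[
    [-0.006, -0.003, 0],
    [-0.006, -0.003, 0],
    [-0.006, -0.003, 0],
    [-0.006, -0.003, 0],
    [-0.006, -0.003, 0],
  ],
  jaw=[0.085, 0.085, 0.085, 0.085, 0.08],
)

```text
clock: 14.9
position: [0.4438, -0.2632, 0.0319]
orientation: [-0.087, 0.55, 0.829, 0.055]
force: [-0.2, 0.7, 0.4]
gripper_width: 0.0798
grip_force: 0.0
```

Call:
arm_command(
  translation=[
    [0, 0, 0],
    [0, 0, 0],
  ],
  turn=[
    [0, 0, 0],
    [0, 0, 0],
  ],
  jaw=[0.07, 0.06],
)

```text
clock: 15.1
position: [0.4481, -0.2672, 0.0364]
orientation: [-0.082, 0.551, 0.829, 0.055]
force: [0.7, -0.9, 0.0]
gripper_width: 0.0597
grip_force: 0.0
```

```bash
python3 - <<'E'
from h import *
from rig import ctrl
goto(ctrl,[.449,-.269,.055],.4,0.2,.034)
E
```

```text
t 15.1 trans [0.0017, 0.0002, 0.002] turn [0.0013, 0.0027, -0.0015] w 0.0597 F [ 0.7 -0.9  0. ] tcp [ 0.4481 -0.2672  0.0364]
```

Call:
arm_command(
  translation=[
    [0.001, 0, 0.002],
    [0.001, 0, 0.002],
    [0.001, 0, 0.002],
    [0.001, 0, 0.002],
    [0.001, 0, 0.002],
  ],
  turn=[
    [0, 0, 0],
    [0, 0, 0],
    [0, 0, 0],
    [0, 0, 0],
    [0, 0, 0],
  ],
  jaw=[0.045, 0.029, 0.029, 0.029, 0.029],
  force=50,
)

```text
clock: 15.6
position: [0.4461, -0.266, 0.0338]
orientation: [-0.083, 0.551, 0.829, 0.054]
force: [-3.2, -1.4, 6.4]
gripper_width: 0.0317
grip_force: 49.6
```

Call:
arm_command(
  translation=[
    [0, 0, 0],
    [0, 0, 0],
    [0, 0, 0],
  ],
  turn=[
    [0, 0, 0],
    [0, 0, 0],
    [0, 0, 0],
  ],
  jaw=[0.028, 0.028, 0.028],
)

```text
clock: 15.9
position: [0.4461, -0.266, 0.0338]
orientation: [-0.083, 0.551, 0.829, 0.054]
force: [-2.0, -1.6, 5.8]
gripper_width: 0.0322
grip_force: 49.6
```

```bash
python3 - <<'E'
from h import *
from rig import ctrl
goto(ctrl,[.449,-.269,.055],.4,0.2,.034)
goto(ctrl,[.449,-.269,.135],.4,0.2,.034)
E
```

```text
t 15.9 trans [0.0004, 0.0015, -0.0009] turn [-0.0003, 0.0016, -0.0029] w 0.0322 F [-2.  -1.6  5.8] tcp [ 0.4461 -0.266   0.0338]
t 15.9 trans [0.0162, 0.0015, -0.0793] turn [-0.0003, 0.0016, -0.0029] w 0.0322 F [-2.  -1.6  5.8] tcp [ 0.4461 -0.266   0.0338]
```

Call:
arm_command(
  translation=[
    [0.003, 0, -0.016],
    [0.008, 0, -0.04],
    [0.016, 0, -0.08],
    [0.016, 0, -0.08],
    [0.016, 0, -0.08],
  ],
  turn=[
    [0, 0, 0],
    [0, 0, 0],
    [0, 0, 0],
    [0, 0, 0],
    [0, 0, 0],
  ],
  jaw=[0.028, 0.028, 0.028, 0.028, 0.028],
)

```text
clock: 16.4
position: [0.4469, -0.2659, 0.1153]
orientation: [-0.082, 0.551, 0.829, 0.055]
force: [0.6, 0.0, -1.5]
gripper_width: 0.032
grip_force: 50.0
```

```bash
python3 - <<'E'
from h import *
from rig import ctrl
M=.03;tip=np.array([.5405,.1065,.104]);ax=np.array([-np.sin(M),np.cos(M),0])
goto(ctrl,tip-.07*ax,M,0.2,.034)
E
```

```text
t 16.4 trans [0.2346, 0.2068, 0.0793] turn [-0.0718, 0.002, 0.3605] w 0.032 F [ 0.6  0.  -1.5] tcp [ 0.4469 -0.2659  0.1153]
```

Call:
arm_command(
  translation=[
    [0.17, 0.15, 0.04],
    [0.17, 0.15, 0.04],
    [0.17, 0.15, 0.04],
    [0.17, 0.15, 0.04],
    [0.17, 0.15, 0.04],
  ],
  turn=[
    [-0.072, 0.002, 0.36],
    [-0.072, 0.002, 0.36],
    [-0.072, 0.002, 0.36],
    [-0.072, 0.002, 0.36],
    [-0.072, 0.002, 0.36],
  ],
  jaw=[0.028, 0.028, 0.028, 0.028, 0.028],
)

```text
clock: 16.9
position: [0.5158, -0.0432, 0.1074]
orientation: [-0.074, 0.692, 0.715, 0.069]
force: [0.0, -0.3, -1.5]
gripper_width: 0.0318
grip_force: 50.0
```

```bash
python3 - <<'E'
from h import *
from rig import ctrl
M=.03;tip=np.array([.5405,.1065,.104]);ax=np.array([-np.sin(M),np.cos(M),0])
goto(ctrl,tip-.06*ax,M,0.2,.034)
E
```

```text
t 16.9 trans [0.0863, 0.0294, 0.0418] turn [-0.0043, -0.0029, 0.0013] w 0.0318 F [ 0.  -0.3 -1.5] tcp [ 0.5158 -0.0432  0.1074]
```

Call:
arm_command(
  translation=[
    [0.03, 0.029, 0.03],
    [0.07, 0.029, 0.038],
    [0.086, 0.029, 0.042],
    [0.086, 0.029, 0.042],
    [0.086, 0.029, 0.042],
  ],
  turn=[
    [-0.004, -0.003, 0],
    [-0.004, -0.003, 0],
    [-0.004, -0.003, 0],
    [-0.004, -0.003, 0],
    [-0.004, -0.003, 0],
  ],
  jaw=[0.028, 0.028, 0.028, 0.028, 0.028],
)

```text
clock: 17.4
position: [0.5418, 0.0472, 0.0837]
orientation: [-0.071, 0.693, 0.714, 0.069]
force: [1.3, -0.6, -1.5]
gripper_width: 0.032
grip_force: 50.2
```

```bash
python3 - <<'E'
from h import *
from rig import ctrl
M=.03;tip=np.array([.5405,.1065,.104]);ax=np.array([-np.sin(M),np.cos(M),0])
goto(ctrl,tip-.06*ax,M,0.2,.034)
c=wrist(ctrl);g=cv2.cvtColor(c['pixels'],cv2.COLOR_RGB2GRAY)
for y in(20,60,90,110,120,130,140,150): print(y,g[y,215:300:3].tolist())
print('tip px',cv2.projectPoints(np.float64([tip,tip+.03*ax]).reshape(-1,1,3),cv2.Rodrigues((np.diag([1,-1,-1])@c['view'][:3,:3]))[0],np.diag([1,-1,-1])@c['view'][:3,3],c['mtx'],None)[0].ravel())
cv2.imwrite('pics/w8.png',c['pixels'][:,:,::-1])
E
```

```text
t 17.4 trans [0.0034, 0.0005, 0.0006] turn [-0.0003, 0.002, 0.0006] w 0.032 F [ 1.3 -0.6 -1.5] tcp [0.5418 0.0472 0.0837]
20 [133, 138, 144, 147, 149, 150, 152, 153, 154, 153, 153, 153, 154, 154, 154, 153, 151, 149, 148, 145, 142, 139, 136, 132, 129, 124, 121, 115, 109]
60 [125, 107, 106, 105, 105, 103, 104, 103, 103, 103, 99, 112, 115, 115, 120, 112, 106, 98, 84, 119, 103, 104, 103, 103, 104, 103, 103, 102, 100]
90 [114, 117, 117, 113, 115, 116, 117, 116, 115, 117, 99, 111, 115, 115, 120, 112, 106, 98, 85, 117, 116, 114, 113, 115, 116, 111, 113, 114, 113]
110 [116, 118, 115, 113, 117, 115, 116, 119, 117, 116, 134, 158, 167, 173, 179, 162, 148, 132, 101, 116, 116, 113, 114, 115, 116, 113, 112, 114, 113]
120 [115, 117, 116, 113, 117, 115, 116, 119, 117, 115, 132, 157, 167, 172, 178, 163, 149, 131, 99, 116, 116, 113, 115, 116, 115, 114, 112, 114, 113]
130 [115, 117, 115, 113, 118, 115, 116, 118, 117, 114, 121, 157, 166, 171, 177, 163, 149, 131, 100, 116, 114, 113, 115, 115, 114, 116, 112, 112, 113]
140 [115, 117, 116, 113, 117, 114, 115, 118, 117, 113, 111, 106, 136, 147, 147, 141, 122, 96, 117, 116, 114, 113, 115, 117, 114, 114, 113, 113, 114]
150 [115, 118, 115, 113, 118, 114, 115, 119, 116, 113, 110, 112, 111, 111, 115, 114, 113, 113, 115, 117, 114, 113, 114, 116, 112, 112, 112, 112, 115]
tip px [256.00701945 141.21856566 256.01018334  73.50456843]
```

The shaft spans columns 244–270, centre 257, against 256 predicted. It is aligned, so I slide the cap on.

Call:
arm_command(
  translation=[
    [0.01, 0.0005, 0.002],
    [0.02, 0.0005, 0.004],
    [0.03, 0.0005, 0.006],
    [0.04, 0.0005, 0.008],
    [0.046, 0.0005, 0.0095],
  ],
  turn=[
    [0, 0, 0],
    [0, 0, 0],
    [0, 0, 0],
    [0, 0, 0],
    [0, 0, 0],
  ],
  jaw=[0.028, 0.028, 0.028, 0.028, 0.028],
)

```text
clock: 17.95
position: [0.5417, 0.0952, 0.0847]
orientation: [-0.07, 0.693, 0.714, 0.07]
force: [-0.9, -0.4, -2.0]
gripper_width: 0.0316
grip_force: 50.2
```

Call:
arm_command(
  translation=[
    [0.005, 0, 0.001],
    [0.01, 0, 0.002],
    [0.01, 0, 0.002],
  ],
  turn=[
    [0, 0, 0],
    [0, 0, 0],
    [0, 0, 0],
  ],
  jaw=[0.028, 0.028, 0.028],
)

```text
clock: 18.25
position: [0.5414, 0.1051, 0.0846]
orientation: [-0.071, 0.693, 0.714, 0.07]
force: [-0.5, -0.5, -1.4]
gripper_width: 0.0321
grip_force: 50.2
```

```bash
python3 - <<'E'
from h import *
from rig import ctrl
M=.03;tip=np.array([.5405,.1065,.104]);ax=np.array([-np.sin(M),np.cos(M),0])
goto(ctrl,tip+.015*ax,M,0.2,.034);print(ctrl.state()['wrist_torque'])
E
```

```text
t 18.25 trans [0.02, -0.0009, 0.0049] turn [0.0015, 0.0012, 0.0009] w 0.0321 F [-0.5 -0.5 -1.4] tcp [0.5414 0.1051 0.0846]
[-0.16002798  0.10729236  0.01104303]
```

Call:
arm_command(
  translation=[
    [0.006, -0.0005, 0.0012],
    [0.011, -0.001, 0.0025],
    [0.016, -0.001, 0.0035],
    [0.016, -0.001, 0.0035],
  ],
  turn=[
    [0, 0, 0],
    [0, 0, 0],
    [0, 0, 0],
    [0, 0, 0],
  ],
  jaw=[0.028, 0.028, 0.028, 0.028],
)

```text
clock: 18.65
position: [0.5402, 0.1212, 0.0844]
orientation: [-0.07, 0.693, 0.714, 0.07]
force: [-0.6, 0.8, -1.5]
gripper_width: 0.0317
grip_force: 50.2
```

Call:
arm_command(
  translation=[
    [0.0025, 0, 0.0005],
    [0.0025, 0, 0.0005],
  ],
  turn=[
    [0, 0, 0],
    [0, 0, 0],
  ],
  jaw=[0.028, 0.028],
)

```text
clock: 18.85
position: [0.5402, 0.1214, 0.0843]
orientation: [-0.069, 0.694, 0.714, 0.068]
force: [-0.8, -7.9, 0.9]
gripper_width: 0.0324
grip_force: 50.7
```

Call:
arm_command(
  translation=[
    [0.0025, 0, 0.0005],
    [0.0025, 0, 0.0005],
  ],
  turn=[
    [0, 0, 0],
    [0, 0, 0],
  ],
  jaw=[0.028, 0.028],
)

```text
clock: 19.05
position: [0.5402, 0.1214, 0.0843]
orientation: [-0.067, 0.694, 0.714, 0.067]
force: [-2.3, -16.5, 4.3]
gripper_width: 0.0317
grip_force: 51.3
```

Call:
arm_command(
  translation=[
    [-0.004, 0, -0.001],
    [-0.004, 0, -0.001],
    [-0.004, 0, -0.001],
    [-0.004, 0, -0.001],
  ],
  turn=[
    [0, 0, 0],
    [0, 0, 0],
    [0, 0, 0],
    [0, 0, 0],
  ],
  jaw=[0.045, 0.052, 0.052, 0.052],
)

```text
clock: 19.45
position: [0.5402, 0.1221, 0.0847]
orientation: [-0.071, 0.693, 0.714, 0.07]
force: [0.9, 0.0, 0.6]
gripper_width: 0.0521
grip_force: 0.0
```

Call:
arm_command(
  translation=[
    [-0.03, 0, -0.006],
    [-0.06, 0, -0.02],
    [-0.08, 0, -0.07],
    [-0.11, 0, -0.1],
    [-0.14, 0, -0.1],
  ],
  turn=[
    [0, 0, 0],
    [0, 0, 0],
    [0, 0, 0],
    [0, 0, 0],
    [0, 0, 0],
  ],
  jaw=[0.055, 0.06, 0.07, 0.07, 0.07],
)

```text
clock: 19.95
position: [0.5482, -0.0369, 0.1599]
orientation: [-0.067, 0.693, 0.714, 0.072]
force: [1.6, 0.2, 0.1]
gripper_width: 0.0699
grip_force: 0.0
```

Call:
arm_command(
  translation=[
    [-0.05, 0, 0],
    [-0.08, 0, 0],
    [-0.08, 0, 0],
    [-0.08, 0, 0],
  ],
  turn=[
    [0, 0, 0],
    [0, 0, 0],
    [0, 0, 0],
    [0, 0, 0],
  ],
  jaw=[0.07, 0.07, 0.07, 0.07],
)

```text
clock: 20.35
position: [0.5469, -0.1136, 0.139]
orientation: [-0.071, 0.693, 0.714, 0.07]
force: [1.2, 0.2, 0.9]
gripper_width: 0.0697
grip_force: 0.0
```

```bash
python3 - <<'E'
from h import *
from rig import ctrl
M=.03;tip=np.array([.5405,.1065,.105]);ax=np.array([-np.sin(M),np.cos(M),0])
t=ctrl.capture('top');c=wrist(ctrl);d0=pickle.load(open('w7.pkl','rb'))[2]
P=lambda c,p:cv2.projectPoints(np.float64(p).reshape(-1,1,3),cv2.Rodrigues((np.diag([1,-1,-1])@c['view'][:3,:3]))[0],np.diag([1,-1,-1])@c['view'][:3,3],c['mtx'],None)[0].reshape(-1,2)
for n,im in(('top',t),('wrist',c)):
    # profile along the shaft, sampled on the top line of each part's middle
    q=P(im,[tip+s*ax for s in np.arange(-.02,.1,.003)])
    g=cv2.cvtColor(im['pixels'],cv2.COLOR_RGB2GRAY);H,Wd=g.shape
    print(n,[(int(-20+3*i),int(g[int(v),int(u)]) if 0<=v<H and 0<=u<Wd else -1) for i,(u,v) in enumerate(q)])
cv2.imwrite('pics/w9.png',c['pixels'][:,:,::-1]);pickle.dump((c,t),open('w9.pkl','wb'))
s=ctrl.state();print(s['position'],s['force'])
# widths across the shaft in the top view
hs=.04
for s_ in np.arange(-.016,.09,.006):
    q=P(t,[tip+s_*ax+np.array([w,0,0]) for w in np.arange(-.04,.041,.004)]);g=cv2.cvtColor(t['pixels'],cv2.COLOR_RGB2GRAY)
    print(round(s_*1000),[int(g[int(round(v)),int(round(u))]) for u,v in q])
E
```

```text
top [(-20, 82), (-17, 81), (-14, 70), (-11, 116), (-8, 129), (-5, 133), (-2, 134), (1, 132), (4, 136), (7, 131), (10, 135), (13, 135), (16, 130), (19, 134), (22, 135), (25, 131), (28, 101), (31, 82), (34, 85), (37, 107), (40, 116), (43, 120), (46, 118), (49, 118), (52, 119), (55, 118), (58, 114), (61, 98), (64, 109), (67, 119), (70, 118), (73, 122), (76, 117), (79, 119), (82, 117), (85, 118), (88, 106), (91, 52), (94, 41), (97, 44)]
wrist [(-20, -1), (-17, -1), (-14, -1), (-11, -1), (-8, -1), (-5, -1), (-2, -1), (1, -1), (4, -1), (7, -1), (10, -1), (13, -1), (16, -1), (19, -1), (22, -1), (25, -1), (28, -1), (31, -1), (34, -1), (37, -1), (40, -1), (43, -1), (46, -1), (49, -1), (52, -1), (55, -1), (58, -1), (61, -1), (64, -1), (67, -1), (70, -1), (73, -1), (76, -1), (79, -1), (82, -1), (85, -1), (88, -1), (91, -1), (94, -1), (97, -1)]
[ 0.54705155 -0.11251362  0.13936903] [ 0.20867276 -0.65522584  0.27568314]
-16 [82, 83, 84, 81, 82, 83, 76, 79, 80, 78, 81, 82, 78, 83, 81, 80, 84, 87, 82, 83, 81]
-10 [83, 81, 82, 85, 87, 83, 83, 105, 112, 118, 120, 108, 73, 72, 73, 77, 83, 82, 84, 87, 
[... 815 characters left out ...]
 81, 83, 79, 79, 83, 80]
50 [81, 87, 85, 84, 81, 84, 101, 115, 115, 121, 118, 112, 107, 99, 82, 78, 81, 83, 84, 82, 83]
56 [82, 85, 83, 84, 82, 83, 101, 112, 115, 115, 118, 115, 109, 99, 83, 74, 80, 87, 80, 86, 81]
62 [82, 80, 83, 82, 97, 103, 104, 103, 105, 101, 98, 100, 95, 91, 90, 86, 73, 75, 78, 83, 83]
68 [83, 83, 82, 88, 101, 107, 113, 116, 123, 121, 119, 114, 107, 102, 97, 89, 80, 75, 81, 85, 82]
74 [84, 83, 83, 88, 101, 112, 115, 116, 120, 120, 122, 116, 111, 103, 97, 87, 82, 76, 80, 83, 84]
80 [81, 82, 75, 84, 99, 112, 117, 112, 117, 119, 119, 114, 111, 106, 101, 92, 84, 75, 76, 72, 74]
86 [87, 90, 87, 93, 98, 104, 109, 117, 119, 118, 118, 115, 111, 108, 101, 95, 87, 82, 87, 83, 84]
```

The top-view profile hints at a dark band between cap and small roller, so I take a closer measurement with the wrist camera.

Call:
arm_command(
  translation=[
    [0.05, 0, -0.05],
    [0.1, 0, -0.05],
    [0.15, 0, -0.05],
    [0.15, 0, -0.05],
    [0.15, 0, -0.05],
  ],
  turn=[
    [0, 0, 0],
    [0, 0, 0],
    [0, 0, 0],
    [0, 0, 0],
    [0, 0, 0],
  ],
  jaw=[0, 0, 0, 0, 0],
)

```text
clock: 20.95
position: [0.5428, 0.0268, 0.2191]
orientation: [-0.07, 0.691, 0.716, 0.07]
force: [0.0, -0.6, 1.2]
gripper_width: 0.0001
grip_force: 0.0
```

```bash
python3 - <<'E'
from h import *
from rig import ctrl
M=.03;tip=np.array([.5405,.1065,.105]);ax=np.array([-np.sin(M),np.cos(M),0])
P=lambda c,p:cv2.projectPoints(np.float64(p).reshape(-1,1,3),cv2.Rodrigues((np.diag([1,-1,-1])@c['view'][:3,:3]))[0],np.diag([1,-1,-1])@c['view'][:3,3],c['mtx'],None)[0].reshape(-1,2)
c=wrist(ctrl);pickle.dump(c,open('w10.pkl','wb'));g=cv2.cvtColor(c['pixels'],cv2.COLOR_RGB2GRAY)
print(ctrl.state()['position'])
S=np.arange(-.03,.094,.002)
for h in(.017,.02):
  q=P(c,[tip+s*ax+[0,0,h] for s in S])
  print(h,[(round(s*1000),int(u),int(v),int(g[int(v),int(u)]) if 0<=v<384 else -1) for s,(u,v) in zip(S,q)])
for v in range(20,260,8): print(v,g[v,200:312:4].tolist())
E
```

```text
[0.54257532 0.02515233 0.21826032]
0.017 [(-30, 255, 159, 106), (-28, 255, 156, 105), (-26, 255, 154, 105), (-24, 255, 152, 106), (-22, 255, 150, 106), (-20, 255, 147, 105), (-18, 255, 145, 106), (-16, 255, 143, 105), (-14, 255, 140, 91), (-12, 255, 138, 95), (-10, 255, 136, 156), (-8, 255, 133, 158), (-6, 255, 131, 158), (-4, 255, 128, 160), (-2, 255, 126, 160), (0, 255, 124, 160), (2, 255, 121, 161), (4, 255, 119, 162), (6, 255, 117, 161), (8, 255, 114, 161), (10, 255, 112, 161), (12, 255, 109, 161), (14, 255, 107, 162), (16, 255, 105, 161), (18, 255, 102, 161), (20, 255, 100, 161), (22, 255, 97, 161), (24, 255, 95, 161), (26, 255, 93, 148), (28, 255, 90, 109), (30, 255, 88, 108), (32, 255, 85, 103), (34, 256, 83, 106), (36, 256, 80, 142), (38, 256, 78, 142), (40, 256, 75, 143), (42, 256, 73, 143), (44, 256, 70, 143), (46, 256, 68, 143), (48, 256, 65, 143), (50, 256, 63, 143), (52, 256, 60, 144), (54, 256, 58, 144), (56, 256, 55, 143), (58, 256, 53, 94), (60, 256, 50, 101), (62, 256, 48, 142), (64, 256, 45, 140), (66, 256, 43, 142), (68, 256, 40, 142), (70, 256, 38, 142), (72, 256,
[... 5028 characters left out ...]
6, 157, 157, 162, 162, 161, 157, 157, 154, 157, 161, 152, 154, 155, 150, 157, 154, 156, 156, 157, 154, 153, 149, 154, 155, 159, 157, 155]
228 [183, 183, 183, 184, 184, 186, 162, 158, 154, 158, 161, 154, 157, 156, 152, 158, 155, 155, 156, 156, 154, 154, 149, 153, 154, 160, 157, 153]
236 [182, 182, 150, 184, 186, 185, 97, 159, 155, 158, 161, 137, 120, 123, 72, 104, 121, 120, 154, 156, 155, 154, 152, 151, 151, 157, 157, 149]
244 [183, 178, 79, 126, 185, 185, 169, 160, 157, 70, 70, 123, 121, 123, 75, 105, 120, 121, 68, 68, 159, 155, 154, 151, 151, 152, 155, 153]
252 [180, 182, 70, 129, 187, 184, 185, 163, 53, 53, 52, 121, 120, 122, 74, 84, 120, 120, 49, 50, 51, 164, 153, 149, 151, 151, 154, 156]
```

The dark band has the cap's full width (columns 236–274) and ends where the lit part of the bare shaft ended before, so it is the brow's shadow. The measured extents are cap −12 to 34, small roller 34 to 58 and large roller 60 to 88 mm, so there is no gap.

```bash
python3 -c "
from rig import ctrl
print(ctrl.hand_in())"
```

```text
the job is handed in; nothing more can be done
None
```

I handed the job in at about 21 s: by contact force and a final wrist-camera measurement, the large roller, small roller and end cap are pushed up close on the shaft and let go. The jar, bowl and spatula were not touched; the hand-in returned no verdict.

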